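# Clamp a carving blank and torque the clamp nut until the wrench clicks

### The job

Clamp the dark timber blank for carving: first slide it along its channel, under the raised steel clamp strap, until it sits fully home against the stop block, without ramming it. Then turn the click wrench that sits on the clamp nut clockwise (seen from above) until the nut is tight and the wrench's hinge breaks over, and stop there: do not drive the hinge on to the end of its travel. Ease the handle back until the wrench is straight again, without loosening the nut, let go, and leave the other tools where they are.

Things in the scene. Friction and masses are not known exactly. Their poses are not given: they have to be found in the camera images.
- jig: Plywood clamping board fixed on the bench, 195 x 270 x 16 mm thick. Origin: on the bench, below the clamp stud; z up, so nut and wrench turn about this frame's z axis. The blank's channel runs along y: 54 mm wide, centred on x = -60 mm, between two guide strips 13 mm wide, tops 26 mm above the bench, y = -150 to +50 mm. A heel block (30 x 50 mm, top at 61 mm) stands at x = +62 mm.
- stop_block: Wooden stop block fixed on the jig across the far (+y) end of the channel: 80 mm (x) by 22 mm (y) by 40 mm high, standing on the board, its top 56 mm above the bench. Origin: centre of its underside. Its contact face (looking to jig -y) is at jig y = +50 mm.
- blank_centre (a point): Loose dark timber blank, 50 mm (x) by 140 mm (its y, along the channel) by 45 mm high, about 0.3 kg, in the channel, its top 61 mm above the bench. This point is its centre, 38.5 mm above the bench. Home, it is at jig y = -20 mm, its far end on the stop block; it starts 25 to 70 mm short of that. Its rear end, 70 mm from the centre toward jig -y, is free to be pushed.
- jaw (a point): Middle of the underside of the jaw pad (24 x 32 mm, at jig x = -60, y = 0 mm) of the steel clamp strap (165 x 32 mm along jig x, from x = -95 to +70 mm, top about 88 mm above the bench). The nut draws the strap down 10 mm per rad of clockwise turning. It starts 2 to 5 mm above the blank and rests on it (60.6 to 61 mm above the bench) once the nut is run right down.
- wrench_head (a point): Steel head of the click wrench, on the nut, round, 41 mm in diameter, top 123 mm above the bench. This point is 20 mm from the stud axis, 112 mm up; x axis points outward along the head. It turns with the nut (no ratchet): clockwise tightens, back loosens. Running down takes about 0.5 N m (1 to 3 N at the grip); after 0.25 to 0.5 rad, different every time and not visible, it comes up solid.
- hinge_pin (a point): Hinge pin joining wrench head and handle, 43 mm from the stud axis, 112 mm above the bench. A preloaded spring holds the hinge straight up to about 10 N across the grip; then it breaks over: the handle gives way clockwise and the force FALLS, to about 5.5 N at 0.2 rad. Broken over from 0.07 rad (10 mm at the grip); not beyond 0.24 rad (33 mm); end stop at 0.28. Eased back, it springs straight.
- wrench_grip (a point): Middle of the black rubber grip of the wrench handle, a level round bar, 112 mm above the bench; 180 mm from the stud axis, 137 mm from the hinge pin. The rubber is 26 mm thick, from 128 to 238 mm from the stud axis, then a 28 mm thick end cap 10 mm long. x axis points outward along the handle (at the start 1.4 to 2.3 rad from world x, to the robot's left). Free space all round and below.
- tin_centre (a point): Bystander: round flat metal tin, 50 mm in diameter, 28 mm high, standing on the jig board to the right of the heel block; centre of the tin.
- chisel_a_centre (a point): Bystander: wood-handled chisel, 230 mm long, 28 mm high, lying on the bench below and beyond the wrench handle's left side; near its middle.
- chisel_b_centre (a point): Bystander: wood-handled wider chisel, 215 mm long, 28 mm high, lying on the bench right of the jig; near its middle.
- mallet_centre (a point): Bystander: wooden mallet lying on the bench right of the jig, head 70 x 120 x 55 mm high, 275 mm long in all; near the centre of its head.
Not all that is in view belongs to the job. Of the things that look like the part that bears blank_centre, the smallest one is meant.

How it is judged:
By the outcome, as a careful person would: the job done as asked, in the order asked, and still so for the second after the job is handed in, with the robot touching nothing.
It also fails if it takes over 64 s, if anything falls off the work surface, if the arm or the gripper's body presses on something with over 40 N, if the wrist force passes 120 N, or if a joint passes its speed limit or range.

### The arm

A 6-joint arm with a two-finger parallel gripper is mounted at the origin on the work surface. World frame = base frame: x ahead of the robot, y to its left, z up, the work surface at z = 0. Lengths are in m, angles in rad, forces in N, time in s.
With the tool pointing down it reaches from about 0.4 to 0.825 m from the base axis. Payload 7 kg.
Tool frame: the origin (TCP) lies between the finger pads; the fingertips stand 17 mm ahead of it and the grasp point (between the pads) lies 2 mm behind it; x points along the fingers, z is the direction in which the jaws open and shut, and the axes are right-handed (so a half turn about x gives the same grasp; the last joint's range is limited). The gripper opens to 88 mm and grips with 3 to 60 N. Pads are 19 mm wide; open, the fingers measure 130 mm over their backs; the gripper's body (78 mm by 193 mm) begins 47 mm behind the grasp point.
Start: joints at [1.5, 0.359, 0.012, 0, -1.224, -0.288], TCP at [0.237, 0.632, 0.217] pointing down, gripper open.
Joint ranges: [-3.07, 3.07], [-1.43, 2.12], [-1.02, 1.25], [-3.03, 1.67], [-3.05, -0], [-3.03, 3.03]. Speed limits (rad/s): [2.39, 2.39, 3.01, 3.14, 3.14, 3.14].

### API

Orientations are given as [roll, pitch, yaw] about the fixed x, y, z axes, in that order (R = Rz(yaw) Ry(pitch) Rx(roll)).
In Python, from station import * gives the robot as it stands.
- The arm moves only by the tool step_arm, never from a script. Its argument "deltas" is a list of rows, each a list of 5 numbers: the shift along the tool's x, y, z in cm, then the turn about the tool's x in degrees, then the closure, from 0 (fully open) to 1 (shut). In form: [[dx, dy, dz, roll, fingers], ...]. A call has exactly 10 rows; each row is the pose to reach, as a shift and turn from the pose commanded when the call began, along the tool's axes at that moment; what a row does not reach only later rows make up. A row lasts 1/12 s, in which the tool goes at most 41.7 mm and 7.16 degrees, less where a joint would pass 70% of its speed; a pose out of reach is approached as far as the arm can. A call with a gripper value outside its range is refused whole. The fingers move at their own pace and stop on an object; "squeeze" is the grip in N (left out, the last holds). Time passes only in rows, so rows that repeat a pose let the fingers close, or fill a call up. It gives the time, the measured TCP pose, the force and the opening at its end, in the units of the state.
- get_state(): the state, without advancing time (a new reading comes with each control period).
- grab_frame(name): name is "scene" or "top" or "wrist"; returns a dict with "pixels" (384x512x3 uint8, red, green, blue), "range_z" (384x512 float32, m along the optical axis (not along the pixel's ray), 0 where there is no reading), "fx", "fy", "cx", "cy" (pixels), "view" (4x4, takes a point from world to camera coordinates); the wrist camera has in their place "hand_eye" (4x4, takes a point from camera to tool coordinates, whose origin is the TCP and whose axes are the tool frame's). Camera axes: x right, y down, z forward; pixel columns grow to the right and rows downward; lengths in m; the calibration is good to about 2 mm. A picture is of the moment at which its call begins: read the wrist's pose just before it.
- job_done(): hands the job in, once; it reports no verdict.
Trained networks look in the newest picture that a camera, given by its name, has taken for a name from the list of things; names that differ only in an ending like _2 or _b are one class to them, and where a whole thing is asked for, a point or a joint stands for the part that bears it (a point fixed in the world has none). Each returns a list of dicts, best first, with "conf" (0 to 1); they miss things now and then, are a little off and sometimes report something else, mostly with a low value. They report only what shows in the picture. A call takes as long as a camera call. They do not tell look-alikes from the thing itself.
- boxes_of(thing, camera): "extent" ([left, top, right, bottom] in pixels, round what is visible of it).
- masks_of(thing, camera): "mask" (384x512 bool, what is visible of it) and "extent" ([left, top, right, bottom] in pixels, round what is visible of it).
The state is a dict: "t": time; "q": joint angles; "qd": joint speeds; "joint_efforts": joint torques, N m; "eef_pos": TCP position; "ee_rot": TCP orientation; "force": force on the tool from outside, world axes, zero at the start; "moment": the same for the moment, N m; "width": finger opening in m.
Only numpy, scipy, OpenCV 4.12 (cv2) and the standard library are available. Lean on these libraries where they do the work, as an engineer would, in place of code of your own. Each camera call takes 0.05 s, during which the arm holds its last target.

## Working session

There is one attempt and no reset: what is moved stays moved. The work goes in short steps, Python scripts to look and compute and a tool call to move; the robot and the scene stay as the last step left them, time stands still between calls to the robot, and variables do not carry over. Pictures are saved under pics/ and viewed, and the job is handed in when it is done.

Besides the shell and the picture viewer there is one more tool, called after "Emit:" by a JSON object that holds its "method" and its "body". step_arm: Moves the arm, as the interface text tells. Its arguments: {"type":"object","properties":{"deltas":{"type":"array"},"squeeze":{"type":"number"}},"required":["deltas"]}

```bash
mkdir -p pics; ls
cat > h.py <<'E'
from station import *
import numpy as np, cv2
def save(f,n,crop=None,s=1):
    p=f["pixels"][:,:,::-1]
    if crop: p=p[crop[1]:crop[3],crop[0]:crop[2]]
    cv2.imwrite("pics/"+n,cv2.resize(p,None,fx=s,fy=s,interpolation=cv2.INTER_CUBIC))
def cloud(f,T=None):
    z=f["range_z"]; v,u=np.mgrid[:384,:512]
    P=np.stack([(u-f["cx"])/f["fx"]*z,(v-f["cy"])/f["fy"]*z,z],-1)
    M=np.linalg.inv(np.array(f["view"])) if T is None else T
    W=P@M[:3,:3].T+M[:3,3]; W[z==0]=np.nan
    return W
E
python3 - <<'E'
from h import *
s=get_state(); print(s)
for c in ["scene","top"]:
    f=grab_frame(c); save(f,c+"0.png",s=1.5); np.save(c+"W.npy",cloud(f)); 
    np.save(c+"v.npy",np.array(f["view"])); print(c,f["fx"],f["cx"],f["cy"])
    for t in ["jig","stop_block","blank_centre","jaw","wrench_head","hinge_pin","wrench_grip","tin_centre","mallet_centre","chisel_a_centre"]:
        print(t,[(round(b["conf"],2),np.round(b["extent"]).tolist()) for b in boxes_of(t,c)][:4])
print(get_state()["t"])
E
```

```text
pics
{'t': 0.0, 'q': array([ 1.50010642e+00,  3.59391293e-01,  1.10273853e-02, -3.77997036e-04,
       -1.22409793e+00, -2.88097743e-01]), 'qd': array([ 0.0010632 ,  0.0012596 ,  0.00123805,  0.00063529, -0.00100266,
       -0.00116492]), 'joint_efforts': array([-7.25881928e-04, -5.82723427e+01,  2.93059802e+01,  6.99738532e+00,
        6.89040593e-03, -1.66713940e-04]), 'eef_pos': array([0.23685842, 0.63151573, 0.21620114]), 'ee_rot': array([ 0.07792769,  1.56909332, -1.85178502]), 'force': array([ 0.07608827, -0.80552242,  0.03911995]), 'moment': array([-0.01525341,  0.01818933,  0.02674878]), 'width': 0.08737138730371778}
scene 379.37295051158907 254.70180536998913 186.47722309659716
jig [(0.73, [168.0, 228.0, 377.0, 324.0])]
stop_block [(0.56, [283.0, 243.0, 299.0, 276.0])]
blank_centre [(0.71, [363.0, 156.0, 408.0, 207.0]), (0.7, [228.0, 174.0, 266.0, 230.0]), (0.69, [217.0, 231.0, 278.0, 263.0]), (0.42, [249.0, 239.0, 383.0, 270.0])]
jaw [(0.78, [243.0, 230.0, 276.0, 287.0]), (0.5, [122.0, 164.0, 165.0, 205.0])]
wrench_head [(0.64, [247.0, 239.0, 378.0, 274.0])]
hinge_pin [(0.6
[... 249 characters left out ...]
355.0, 268.0, 416.0, 353.0])]
top 377.0335221040937 256.011311234136 187.80134814402908
jig [(0.69, [162.0, 107.0, 298.0, 168.0])]
stop_block [(0.44, [218.0, 137.0, 227.0, 165.0])]
blank_centre [(0.7, [254.0, 179.0, 279.0, 239.0]), (0.67, [245.0, 146.0, 275.0, 165.0]), (0.59, [129.0, 236.0, 166.0, 299.0])]
jaw [(0.94, [233.0, 110.0, 247.0, 156.0])]
wrench_head [(0.38, [218.0, 137.0, 224.0, 162.0])]
hinge_pin [(0.95, [160.0, 123.0, 247.0, 131.0])]
wrench_grip [(0.68, [157.0, 122.0, 227.0, 133.0])]
tin_centre [(0.55, [272.0, 111.0, 286.0, 134.0])]
mallet_centre [(0.79, [336.0, 83.0, 384.0, 158.0])]
chisel_a_centre [(0.53, [144.0, 111.0, 179.0, 165.0]), (0.43, [157.0, 119.0, 227.0, 136.0])]
1.1
```

View pics/scene0.png

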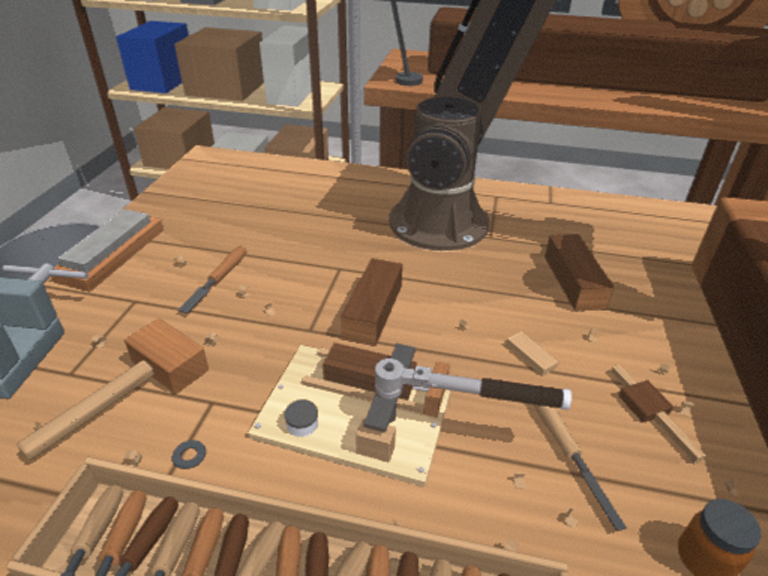

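View pics/top0.png

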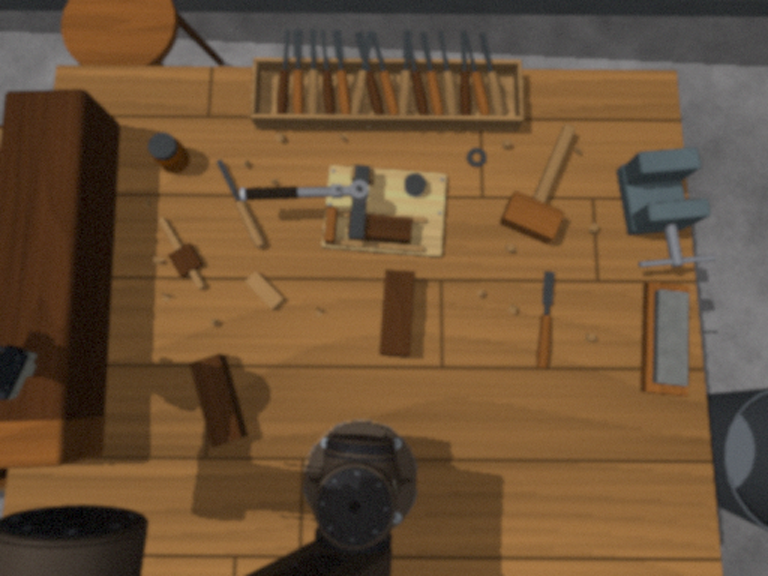

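Run:
```python
from h import *
for c,crop in [("scene",(160,215,400,335)),("top",(140,95,310,185))]:
    im=cv2.imread(f"pics/{c}0.png"); im=im[int(crop[1]*1.5):int(crop[3]*1.5),int(crop[0]*1.5):int(crop[2]*1.5)]
    cv2.imwrite(f"pics/{c}crop.png",cv2.resize(im,None,fx=2.2,fy=2.2,interpolation=cv2.INTER_CUBIC))
for c in ["scene","top"]:
    W=np.load(c+"W.npy")
    roi=(W[...,0]>.45)&(W[...,0]<.95)&(abs(W[...,1])<.35)
    def band(a,b): 
        m=roi&(W[...,2]>a)&(W[...,2]<b); return W[m]
    P=band(.011,.021); P=P[(P[:,1]>-.25)&(P[:,1]<.15)]
    r=cv2.minAreaRect((P[:,:2]*1000).astype(np.float32)); print(c,"board",len(P),r)
    H=band(.10,.14); print("wrench",len(H),H.min(0),H.max(0))
    Q=H[H[:,1]>H[:,1].min()+.1]; 
    d=np.linalg.svd(Q[:,:2]-Q[:,:2].mean(0),full_matrices=False)[2][0]; print("dir",d,Q.mean(0))
    B=band(.055,.067); print("61",B.min(0),B.max(0))
    print("view",np.linalg.inv(np.load(c+"v.npy"))[:3,3])
```

```text
scene board 5306 ((664.4234619140625, -84.34120178222656), (392.2294921875, 399.8025817871094), 11.503981590270996)
wrench 1713 [ 0.57775575 -0.01229452  0.10006754] [0.62103024 0.25511604 0.13053187]
dir [-0.0347396  0.9993964] [0.59860853 0.1768123  0.11923191]
61 [ 0.50489456 -0.34991694  0.05500013] [0.938545   0.25883683 0.0669933 ]
view [1.14579476 0.11292021 0.71106805]
top board 2755 ((710.22314453125, -49.037078857421875), (396.38995361328125, 449.3708190917969), 89.04792785644531)
wrench 712 [ 0.57786464 -0.01162789  0.10039583] [0.61784588 0.254376   0.13089339]
dir [ 0.04984555 -0.99875694] [0.59092487 0.17411743 0.1205229 ]
61 [ 0.50475308 -0.34987932  0.05500467] [0.94210185 0.257398   0.06699895]
view [ 0.19800157 -0.04624736  1.2504075 ]
```

View pics/scenecrop.png

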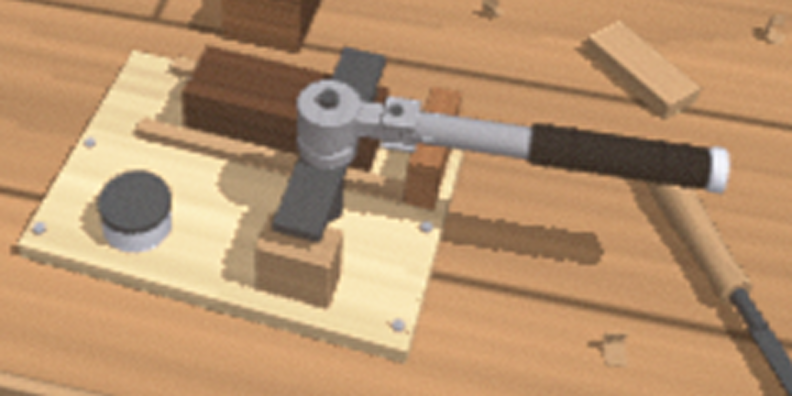

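View pics/topcrop.png

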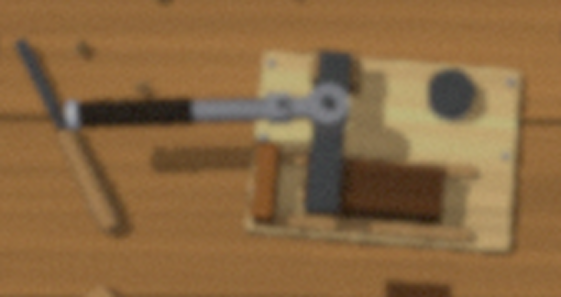

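Run:
```python
from h import *
for c in ["scene","top"]:
    W=np.load(c+"W.npy"); im=cv2.resize(cv2.imread(f"pics/{c}0.png"),(512,384),interpolation=cv2.INTER_AREA)
    hsv=cv2.cvtColor(im,cv2.COLOR_BGR2HSV)
    roi=(W[...,0]>.45)&(W[...,0]<.8)&(W[...,1]>-.25)&(W[...,1]<.15)
    m=roi&(W[...,2]>.008)&(W[...,2]<.024)&(hsv[...,1]<125)&(hsv[...,2]>150)
    m=cv2.morphologyEx(m.astype(np.uint8),cv2.MORPH_OPEN,np.ones((3,3)))>0
    n,l,st,_=cv2.connectedComponentsWithStats(m.astype(np.uint8)); k=1+np.argmax(st[1:,4])
    P=W[m]; print(c,len(P),P[:,2].mean(),cv2.minAreaRect((P[:,:2]*1000).astype(np.float32)))
    print(cv2.boxPoints(cv2.minAreaRect((P[:,:2]*1000).astype(np.float32))).round(0).tolist())
    # dark blank top
    b=roi&(W[...,2]>.055)&(W[...,2]<.067)&(hsv[...,2]<110)&(W[...,0]<.57)&(W[...,1]<.1)
    Q=W[b]; print("blank",len(Q),Q.min(0),Q.max(0),cv2.minAreaRect((Q[:,:2]*1000).astype(np.float32)))
    print(np.percentile(Q[:,1],[1,2,5,95]))
    s=roi&(W[...,2]>.050)&(W[...,2]<.0595)&(W[...,1]>.035)&(W[...,1]<.1)&(W[...,0]<.6)
    Q=W[s]; print("stop",len(Q),cv2.minAreaRect((Q[:,:2]*1000).astype(np.float32)))
    s=roi&(W[...,2]>.083)&(W[...,2]<.096); Q=W[s]; print("strap",len(Q),Q.min(0),Q.max(0),np.median(Q[:,2]))
    r=cv2.minAreaRect((Q[:,:2]*1000).astype(np.float32)); print(r)
    h=(W[...,2]>.119)&(W[...,2]<.127)&(W[...,1]<.012)&(W[...,1]>-.1)&roi; Q=W[h]; print("head",len(Q),Q.min(0),Q.max(0),Q.mean(0))
    g=(W[...,2]>.118)&(W[...,2]<.132)&(W[...,1]>.13)&(W[...,1]<.24)&(abs(W[...,0]-.6)<.06); Q=W[g]; print("grip",len(Q),Q.min(0),Q.max(0),Q.mean(0),np.polyfit(Q[:,1],Q[:,0],1))
```

```text
scene 4515 0.016314104381892795 ((645.9118041992188, -56.056915283203125), (285.1080322265625, 288.49505615234375), 80.4154052734375)
[[480.0, -173.0], [764.0, -221.0], [812.0, 60.0], [527.0, 109.0]]
blank 265 [ 0.51583753 -0.10684339  0.05500758] [0.56787585 0.03377108 0.06463442] ((538.7819213867188, -36.23310089111328), (138.27186584472656, 49.606388092041016), 85.82597351074219)
[-0.10310243 -0.10205961 -0.09928661  0.02633686]
stop 173 ((545.6248168945312, 72.30463409423828), (22.204872131347656, 82.43141174316406), 86.29841613769531)
strap 119 [ 0.51178826 -0.01072991  0.0830084 ] [0.66913049 0.02634836 0.09468469] 0.08737186080648662
((591.6875610351562, 9.396827697753906), (36.75537872314453, 157.40660095214844), 83.56304168701172)
head 126 [ 0.57775575 -0.01229452  0.11982999] [0.62098547 0.01196429 0.126019  ] [6.02918116e-01 2.65787783e-04 1.22907997e-01]
grip 469 [0.58111923 0.1304258  0.11803058] [0.60715716 0.23995371 0.12793019] [0.59572199 0.18584431 0.12290398] [-0.04252703  0.6036254 ]
top 1452 0.01586294437016923 ((590.4555053710938, -47.108062744140625), (267.7429
[... 221 characters left out ...]
93212127685547), (60.49428939819336, 173.63771057128906), 1.2774577140808105)
[-0.10532705 -0.1052143  -0.10196277  0.02195106]
stop 159 ((544.625, 71.1074447631836), (22.383249282836914, 79.00233459472656), 85.17330932617188)
strap 77 [ 0.51106411 -0.01323371  0.08301015] [0.66678556 0.02667867 0.09294548] 0.08455794724121946
((588.5084838867188, 7.203645706176758), (35.82561111450195, 156.19606018066406), 87.62217712402344)
head 71 [ 0.57957116 -0.01162789  0.11903306] [0.61784588 0.01072478 0.12695159] [ 5.99144113e-01 -1.79053427e-05  1.22893813e-01]
grip 218 [0.57787617 0.13222481 0.11801111] [0.60504154 0.23893815 0.13010564] [0.59163478 0.18530963 0.12285171] [-0.05245173  0.60135459]
```

```bash
cat >> h.py <<'E'
from scipy.spatial.transform import Rotation as R
YAW=-0.077; STUD=np.array([.599,.0085])
def jig(xj,yj): 
    c,s=np.cos(YAW),np.sin(YAW); return STUD+np.array([c*xj-s*yj,s*xj+c*yj])/1000
def tojig(p):
    d=(np.asarray(p)[...,:2]-STUD)*1000; c,s=np.cos(YAW),np.sin(YAW)
    return np.stack([c*d[...,0]+s*d[...,1],-s*d[...,0]+c*d[...,1]],-1)
def rot(s): return R.from_euler('xyz',s["ee_rot"]).as_matrix()
def delta(s,target,zdir=None):
    M=rot(s); d=M.T@(np.array(target)-s["eef_pos"])*100
    a=None
    if zdir is not None:
        v=M.T@np.array([*zdir,0]); a=-np.degrees(np.arctan2(v[1],v[2]))
        a=(a+90)%180-90
    print("delta cm",d.round(2),"roll",a)
E
python3 - <<'E'
from h import *
s=get_state(); print(rot(s).round(3))
t=jig(-60,-150); print(t); delta(s,[*t,.22],[np.cos(YAW),np.sin(YAW)])
E
```

```text
[[-0.     0.936 -0.351]
 [-0.    -0.351 -0.936]
 [-1.    -0.     0.   ]]
[ 0.52763919 -0.13644011]
delta cm [-0.28 54.2  61.74] roll 73.85009801135277
```

Emit:
{"method": "step_arm", "body": {"deltas": [[-0.3, 2.5, 2.8, 4, 0.2], [-0.3, 5.2, 5.9, 8, 0.5], [-0.3, 7.9, 9, 12, 1], [-0.3, 10.6, 12.1, 16, 1], [-0.3, 13.3, 15.2, 20, 1], [-0.3, 16, 18.2, 24, 1], [-0.3, 18.7, 21.3, 28, 1], [-0.3, 21.4, 24.4, 32, 1], [-0.3, 24.1, 27.5, 36, 1], [-0.3, 26.8, 30.6, 40, 1]], "squeeze": 10}}

```text
t: 1.93
eef_pos: [0.3808, 0.2496, 0.2206]
ee_rot: [-2.71, 1.57, 0.942]
force: [0.4, 0.1, 0.0]
width: 0.0265
```

Run:
```python
from h import *
s=get_state(); print(s["t"],s["eef_pos"],s["q"],s["width"],s["force"])
delta(s,[*jig(-60,-150),.22],[np.cos(YAW),np.sin(YAW)])
```

```text
1.9333 [0.38075323 0.24955518 0.22062698] [ 1.01515272e+00 -1.57641190e-02 -4.43424864e-01  9.99914998e-05
 -1.14188672e+00 -5.04230767e-01] 0.02654554055977762 [0.44851274 0.08961208 0.04496348]
delta cm [3.000e-02 4.085e+01 6.060e+00] roll 33.687846133896755
```

Emit:
{"method": "step_arm", "body": {"deltas": [[0, 4.1, 0.6, 4, 1], [0, 8.2, 1.2, 8, 1], [0, 12.3, 1.8, 12, 1], [0, 16.3, 2.4, 16, 1], [0, 20.4, 3.0, 20, 1], [0, 24.5, 3.6, 24, 1], [0, 28.6, 4.2, 28, 1], [0, 32.7, 4.9, 31, 1], [0, 36.8, 5.5, 33.5, 1], [0, 39.5, 5.9, 33.5, 1]]}}

```text
t: 2.77
eef_pos: [0.524, -0.1248, 0.2203]
ee_rot: [2.436, 1.57, -0.78]
force: [-0.4, 0.2, 0.4]
width: 0.0006
```

Run:
```python
from h import *
s=get_state(); print(s["t"],s["eef_pos"],s["q"],s["width"],s["force"],s["qd"])
f=grab_frame("wrist"); save(f,"w1.png",s=1.5)
T=np.eye(4); T[:3,:3]=rot(s); T[:3,3]=s["eef_pos"]
W=cloud(f,T@np.array(f["hand_eye"])); np.save("w1.npy",W)
print(np.array(f["hand_eye"]).round(3))
s=get_state();delta(s,[*jig(-60,-150),.05],[np.cos(YAW),np.sin(YAW)])
```

```text
2.7667 [ 0.52402873 -0.12482251  0.2202566 ] [ 1.30544036e-01  1.31999116e-01 -2.84502531e-01  4.94369179e-04
 -1.15394394e+00 -2.05614108e-01] 0.0005569705954765153 [-0.43882714  0.24977606  0.3995467 ] [-0.61723873  0.29748574  0.34392042 -0.00944542 -0.05144058  0.66203783]
[[-0.    -0.251  0.968 -0.166]
 [ 0.001 -0.968 -0.251  0.068]
 [ 1.     0.001  0.    -0.001]
 [ 0.     0.     0.     1.   ]]
delta cm [16.99  0.88 -0.33] roll 0.18655813371154295
```

View pics/w1.png

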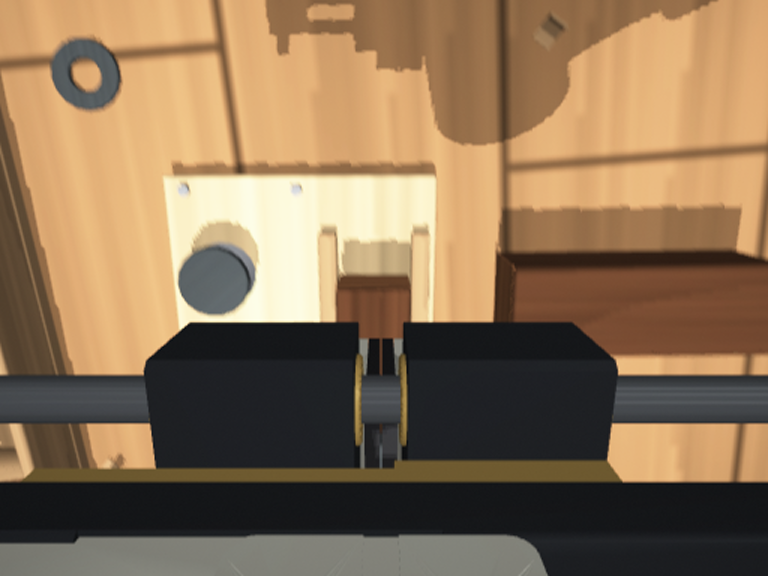

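Run:
```python
from h import *
W=np.load("w1.npy")
def p(u,v): return W[int(v/1.5),int(u/1.5)]
for u in (350,373,395):
    col=W[:, int(u/1.5)]
    m=(col[:,2]>.055)&(col[:,2]<.066); print(u,"top blank y range",col[m][:,1].min(),col[m][:,:2].mean(0),col[m][:,2].mean(), tojig(col[m]).min(0))
r=W[int(300/1.5)]; m=(r[:,2]>.055)&(r[:,2]<.066); Q=r[m]; print("blank x",tojig(Q)[:,0].min(),tojig(Q)[:,0].max())
r=W[int(300/1.5)]; m=(r[:,2]>.022)&(r[:,2]<.030)&(r[:,0]>.48)&(r[:,0]<.6); print("strips jig",np.sort(tojig(r[m])[:,0]).round(0))
m=(abs(W[...,2]-.016)<.004)&(W[...,0]>.45)&(W[...,0]<.72); m[:115]=0; 
for v in (130,140): 
    r=W[v]; k=abs(r[:,2]-.016)<.004; Q=tojig(r[k]); Q=Q[abs(Q[:,0])<120]; print(v,Q[0],Q[-1])
b=W[int(185/1.5):, int(300/1.5)]; 
for v in range(112,124): print(v,tojig(W[v,200]).round(0),W[v,200,2].round(3))
s=get_state();print(s["eef_pos"]);delta(s,[*jig(-60,-140),.05],[np.cos(YAW),np.sin(YAW)])
```

```text
350 top blank y range -0.10795371534111993 [ 0.54737605 -0.09781939] 0.05933782400048907 [ -43.42669093 -120.14692464]
373 top blank y range -0.10674799465971699 [ 0.53294068 -0.09093295] 0.059220099734925494 [ -58.24728286 -120.08223497]
395 top blank y range -0.10534529741054527 [ 0.51798335 -0.08987531] 0.05936959161914904 [ -73.38114464 -119.82450617]
blank x -321.8207553003597 -35.344769455152246
strips jig [-98. -97. -96. -95. -94. -93. -92. -91. -90. -88. -87. -31. -30. -29.
 -28. -27. -26. -25. -24. -23. -21. -20.]
130 [  89.18642758 -177.99070276] [-103.87240201 -178.40324112]
140 [  89.42809936 -167.28081903] [-102.72436127 -168.07399912]
112 [  -4. -197.] -0.002
113 [  -4. -196.] -0.003
114 [  -4. -195.] -0.001
115 [  -4. -193.] -0.002
116 [  -4. -192.] -0.001
117 [  -4. -191.] -0.001
118 [  -6. -191.] 0.012
119 [  -6. -190.] 0.013
120 [  -7. -189.] 0.016
121 [  -6. -188.] 0.014
122 [  -7. -187.] 0.016
123 [  -7. -186.] 0.016
[ 0.52505282 -0.12715714  0.21984395]
delta cm [16.98 -0.12 -0.33] roll 0.18655813371154295
```

Emit:
{"method": "step_arm", "body": {"deltas": [[3, 0.3, -0.3, 0, 1], [7, 0.3, -0.3, 0, 1], [10.5, 0.3, -0.3, 0, 1], [13, 0.3, -0.3, 0, 1], [15, 0.3, -0.3, 0, 1], [16.2, 0.3, -0.3, 0, 1], [16.9, 0.3, -0.3, 0, 1], [16.9, 0.3, -0.3, 0, 1], [16.9, 0.3, -0.3, 0, 1], [16.9, 0.3, -0.3, 0, 1]]}}

```text
t: 3.65
eef_pos: [0.5269, -0.1247, 0.0522]
ee_rot: [-3.083, 1.569, -0.012]
force: [-1.0, -0.3, 0.8]
width: 0.0003
```

Run:
```python
from h import *
s=get_state(); print(s["t"],s["eef_pos"],tojig(s["eef_pos"]),s["force"],rot(s).round(3).tolist())
```

```text
3.65 [ 0.5269231  -0.12473755  0.05223902] [ -61.61418196 -138.387203  ] [-0.97165135 -0.26239482  0.83081082] [[0.002, -0.07, -0.998], [-0.0, -0.998, 0.07], [-1.0, -0.0, -0.002]]
```

Emit:
{"method": "step_arm", "body": {"deltas": [[0, -0.4, 0, 0, 1], [0, -0.7, 0, 0, 1], [0, -0.9, 0, 0, 1], [0, -1.1, 0, 0, 1], [0, -1.4, 0, 0, 1], [0, -1.7, 0, 0, 1], [0, -2.0, 0, 0, 1], [0, -2.3, 0, 0, 1], [0, -2.6, 0, 0, 1], [0, -2.8, 0, 0, 1]]}}

```text
t: 4.48
eef_pos: [0.5287, -0.097, 0.0519]
ee_rot: [2.625, 1.569, -0.586]
force: [-0.5, -4.3, 6.3]
width: 0.0006
```

Run:
```python
from h import *
s=get_state(); print(s["t"],s["eef_pos"],tojig(s["eef_pos"]),s["force"])
f=grab_frame("scene"); save(f,"s2.png",(160,215,400,335),3); W=cloud(f)
f=grab_frame("wrist"); save(f,"w2.png",None,1.2)
```

```text
4.4833 [ 0.52869399 -0.09702884  0.05189688] [ -61.97999966 -110.62437004] [-0.52024252 -4.26999324  6.29251758]
```

View pics/s2.png

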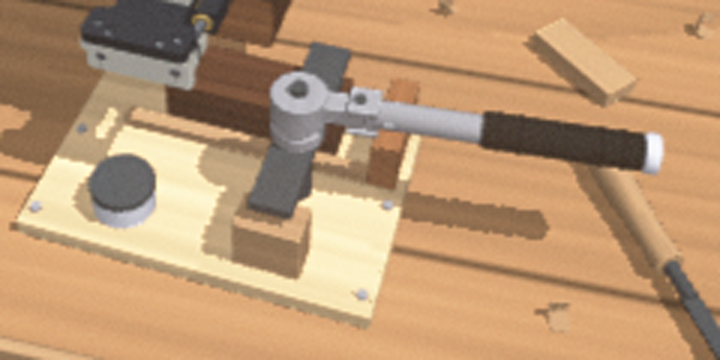

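View pics/w2.png

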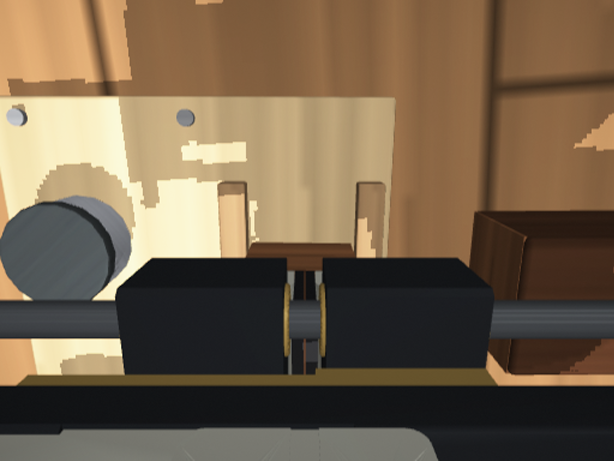

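Run:
```python
from h import *
s=get_state(); print(s["t"],s["eef_pos"],s["force"],s["moment"],s["joint_efforts"])
```

```text
4.5833 [ 0.52868161 -0.09682437  0.05187583] [-0.74750085 -1.67712051  6.42243417] [-0.74250231  0.15099447 -0.07328279] [  1.26141954 -43.05233002  20.18031836   3.96097004   0.37722602
  -0.06451466]
```

Run:
```python
from h import *
s=get_state(); f=grab_frame("wrist"); save(f,"w3.png",(180,180,330,384),3)
T=np.eye(4); T[:3,:3]=rot(s); T[:3,3]=s["eef_pos"]
W=cloud(f,T@np.array(f["hand_eye"])); np.save("w3.npy",W)
for u in (215,235,249,260,285):
  for v in range(190,240,4): print(u,v,tojig(W[v,u]).round(0),W[v,u,2].round(3),f["pixels"][v,u])
f=grab_frame("scene"); W=cloud(f)
J=tojig(W); m=(abs(J[...,0]+60)<30)&(W[...,2]>.05)&(W[...,2]<.07)&(J[...,1]<-17)&(J[...,1]>-140)
print(len(J[m])); 
for a in range(-130,-15,8):
    k=m&(J[...,1]>a)&(J[...,1]<a+8); print(a,k.sum(),W[k][:,2].mean().round(4) if k.any() else 0, (W[k][:,2].max().round(4) if k.any() else 0))
s=get_state(); print(s["eef_pos"],s["force"])
```

```text
215 190 [ -38. -127.] 0.016 [186 161 119]
215 194 [ -37. -124.] 0.016 [186 161 120]
215 198 [ -37. -121.] 0.015 [231 208 159]
215 202 [ -38. -120.] 0.019 [108  81  56]
215 206 [ -39. -120.] 0.028 [88 57 35]
215 210 [ -40. -120.] 0.035 [92 59 37]
215 214 [ -51. -150.] 0.132 [63 43 30]
215 218 [ -51. -149.] 0.134 [19 21 23]
215 222 [ -51. -149.] 0.138 [19 20 23]
215 226 [ -52. -149.] 0.141 [18 19 22]
215 230 [ -52. -149.] 0.143 [18 20 22]
215 234 [ -52. -149.] 0.146 [19 20 22]
215 238 [ -53. -149.] 0.148 [20 21 24]
235 190 [ -50. -126.] 0.014 [197 171 127]
235 194 [ -50. -124.] 0.015 [197 171 127]
235 198 [ -50. -121.] 0.014 [197 171 127]
235 202 [ -50. -120.] 0.019 [113  85  59]
235 206 [ -50. -120.] 0.027 [88 57 36]
235 210 [ -51. -120.] 0.035 [93 60 37]
235 214 [ -56. -149.] 0.131 [63 43 30]
235 218 [ -56. -150.] 0.135 [19 20 23]
235 222 [ -56. -149.] 0.137 [19 21 23]
235 226 [ -57. -149.] 0.14 [19 20 23]
235 230 [ -57. -149.] 0.144 [20 22 23]
235 234 [ -57. -149.] 0.146 [19 21 23]
235 238 [ -57. -149.] 0.148 [18 20 22]
249 190 [ -58. -126.] 0.014 [200 173 130]
249 194 [ -58. -124.]
[... 1164 characters left out ...]
 0.026 [85 55 35]
285 210 [ -79. -120.] 0.034 [97 63 39]
285 214 [ -69. -149.] 0.131 [64 43 31]
285 218 [ -69. -149.] 0.133 [19 21 23]
285 222 [ -69. -150.] 0.138 [19 21 23]
285 226 [ -69. -149.] 0.14 [19 20 23]
285 230 [ -68. -149.] 0.143 [21 22 24]
285 234 [ -68. -149.] 0.145 [19 21 23]
285 238 [ -68. -149.] 0.148 [20 21 23]
535
-130 0 0 0
-122 5 0.0539 0.0574
-114 10 0.0541 0.0576
-106 28 0.0612 0.0692
-98 61 0.0606 0.0645
-90 58 0.0603 0.0647
-82 63 0.0608 0.0641
-74 61 0.0605 0.064
-66 57 0.0606 0.0636
-58 64 0.0607 0.0636
-50 63 0.0608 0.0643
-42 51 0.06 0.0636
-34 11 0.0612 0.0653
-26 3 0.0614 0.0622
-18 0 0 0
[ 0.52873689 -0.09679817  0.05191823] [-0.82696768 -1.80123915  7.83533112]
```

View pics/w3.png

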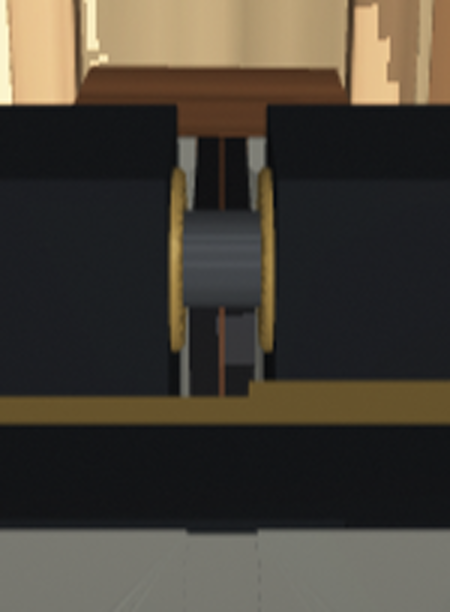

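Run:
```python
from h import *
for n,tz in (("w1",.2202),("w3",.0519)):
  W=np.load(n+".npy")
  for u in (244,249,260):
    print(n,u,[(v,int(tojig(W[v,u])[1]),round(float(W[v,u,2]-tz),3)) for v in range(206,310,5)])
```

```text
w1 244 [(206, -107, -0.16), (211, -101, -0.16), (216, -96, -0.161), (221, -90, -0.161), (226, -150, 0.014), (231, -150, 0.021), (236, -149, 0.026), (241, -147, 0.026), (246, -144, 0.025), (251, -170, 0.088), (256, -170, 0.089), (261, -169, 0.092), (266, -168, 0.091), (271, -166, 0.091), (276, -165, 0.091), (281, -163, 0.089), (286, -142, 0.055), (291, -139, 0.054), (296, -137, 0.054), (301, -135, 0.054), (306, -133, 0.054)]
w1 249 [(206, -106, -0.161), (211, -101, -0.162), (216, -96, -0.16), (221, -90, -0.162), (226, -148, 0.01), (231, -148, 0.017), (236, -148, 0.022), (241, -148, 0.029), (246, -148, 0.033), (251, -170, 0.088), (256, -170, 0.09), (261, -169, 0.091), (266, -168, 0.091), (271, -167, 0.092), (276, -166, 0.093), (281, -163, 0.089), (286, -141, 0.054), (291, -139, 0.054), (296, -137, 0.053), (301, -135, 0.054), (306, -133, 0.054)]
w1 260 [(206, -106, -0.161), (211, -101, -0.161), (216, -95, -0.162), (221, -91, -0.161), (226, -149, 0.011), (231, -148, 0.016), (236, -148, 0.023), (241, -148, 0.028), (246, -148, 0.034), (251, -170, 0.088), (256, -170, 0.09), (261, -168, 0.08
[... 766 characters left out ...]
, -120, 0.028), (246, -120, 0.034), (251, -142, 0.088), (256, -142, 0.09), (261, -140, 0.09), (266, -140, 0.091), (271, -139, 0.092), (276, -137, 0.09), (281, -135, 0.09), (286, -114, 0.055), (291, -111, 0.054), (296, -109, 0.054), (301, -107, 0.054), (306, -105, 0.054)]
w3 260 [(206, -119, -0.026), (211, -119, -0.016), (216, -119, -0.007), (221, -119, 0.001), (226, -120, 0.01), (231, -120, 0.017), (236, -120, 0.023), (241, -120, 0.028), (246, -120, 0.034), (251, -142, 0.088), (256, -142, 0.091), (261, -141, 0.091), (266, -140, 0.091), (271, -138, 0.092), (276, -137, 0.092), (281, -135, 0.09), (286, -113, 0.054), (291, -110, 0.053), (296, -109, 0.054), (301, -107, 0.054), (306, -105, 0.054)]
```

Emit:
{"method": "step_arm", "body": {"deltas": [[-1, 0, 0, 0, 1], [-2, 0.5, 0, 0, 1], [-2, 2, 0, 0, 1], [-2, 3.4, 0, 0, 1], [-1, 3.4, 0, 0, 1], [0.5, 3.4, 0, 0, 1], [1.5, 3.4, 0, 0, 1], [2.2, 3.4, 0, 0, 1], [2.2, 3.4, 0, 0, 1], [2.2, 3.4, 0, 0, 1]]}}

```text
t: 5.52
eef_pos: [0.5255, -0.1306, 0.0289]
ee_rot: [0.294, 1.57, -2.918]
force: [-0.5, -0.3, 0.2]
width: 0.0005
```

Run:
```python
from h import *
s=get_state(); print(s["t"],s["eef_pos"],tojig(s["eef_pos"]),s["force"],s["width"])
f=grab_frame("wrist"); save(f,"w4.png",(150,150,360,384),3)
T=np.eye(4); T[:3,:3]=rot(s); T[:3,3]=s["eef_pos"]; W=cloud(f,T@np.array(f["hand_eye"]))
for u in (235,249,254,260): print(u,[(v,int(tojig(W[v,u])[1]),round(float(W[v,u,2]),3)) for v in range(190,260,4)])
f=grab_frame("scene"); save(f,"s4.png",(160,205,360,325),4)
```

```text
5.5167 [ 0.52550689 -0.13062234  0.02888977] [ -62.57350511 -144.36349126] [-0.54925063 -0.31547932  0.20565999] 0.0005431896250617161
235 [(190, -166, 0.014), (194, -163, 0.014), (198, -161, 0.015), (202, -159, 0.014), (206, -157, 0.015), (210, -154, 0.015), (214, -183, 0.108), (218, -183, 0.111), (222, -183, 0.114), (226, -183, 0.118), (230, -183, 0.12), (234, -183, 0.122), (238, -182, 0.124), (242, -182, 0.125), (246, -181, 0.126), (250, -181, 0.127), (254, -180, 0.127), (258, -179, 0.127)]
249 [(190, -166, 0.016), (194, -163, 0.015), (198, -161, 0.014), (202, -159, 0.016), (206, -157, 0.015), (210, -154, 0.014), (214, -152, 0.015), (218, -149, 0.014), (222, -147, 0.014), (226, -154, 0.038), (230, -154, 0.044), (234, -154, 0.049), (238, -154, 0.055), (242, -154, 0.058), (246, -154, 0.063), (250, -176, 0.117), (254, -176, 0.118), (258, -175, 0.119)]
254 [(190, -165, 0.014), (194, -163, 0.014), (198, -161, 0.015), (202, -159, 0.015), (206, -156, 0.014), (210, -154, 0.015), (214, -152, 0.015), (218, -150, 0.015), (222, -148, 0.015), (226, -145, 0.015), (230, -143, 0.015), (234, -140, 0.015), (238, -138, 0.015), (242, -135, 0.015), (246, -133, 0.015), (250, -176, 0.117), (254, -175, 0.117), (258, -175, 0.118)]
260 [(190, -165, 0.013), (194, -164, 0.015), (198, -161, 0.013), (202, -159, 0.015), (206, -157, 0.014), (210, -154, 0.015), (214, -152, 0.014), (218, -150, 0.015), (222, -147, 0.014), (226, -154, 0.04), (230, -154, 0.044), (234, -154, 0.05), (238, -154, 0.053), (242, -154, 0.059), (246, -154, 0.063), (250, -176, 0.116), (254, -176, 0.118), (258, -175, 0.119)]
```

View pics/w4.png

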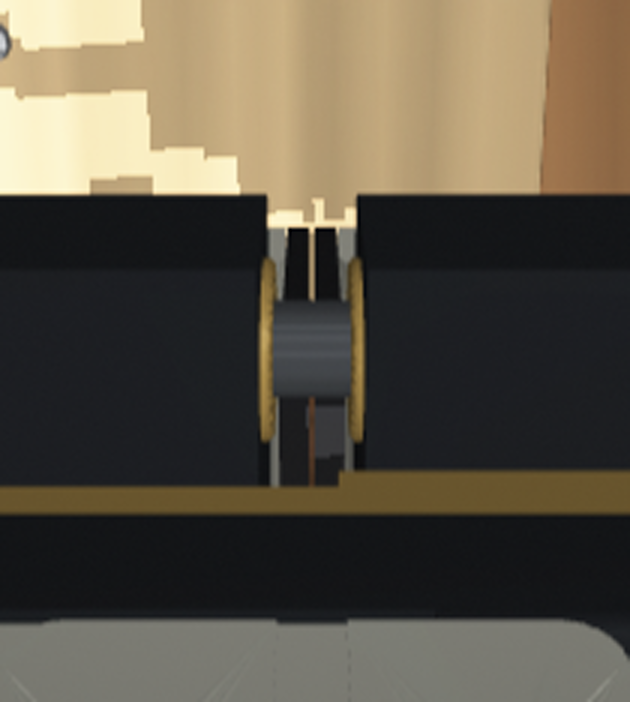

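View pics/s4.png

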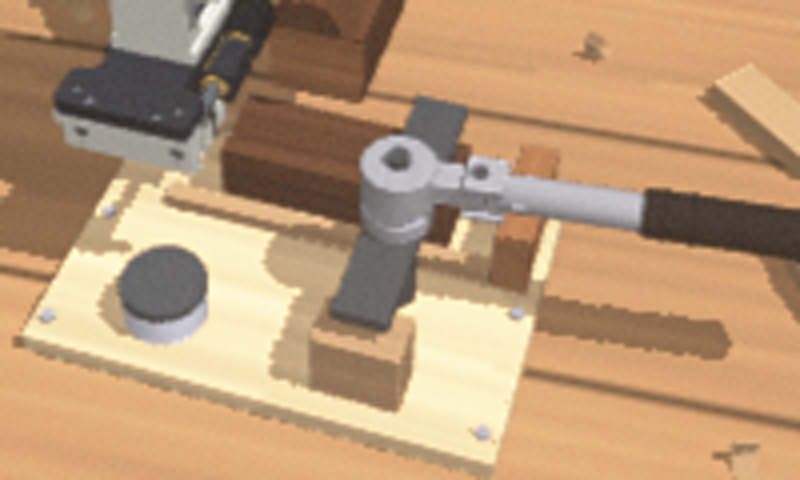

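Emit:
{"method": "step_arm", "body": {"deltas": [[0, -0.6, 0, 0, 1], [0, -1.0, 0, 0, 1], [0, -1.3, 0, 0, 1], [0, -1.6, 0, 0, 1], [0, -1.9, 0, 0, 1], [0, -2.2, 0, 0, 1], [0, -2.5, 0, 0, 1], [0, -2.8, 0, 0, 1], [0, -3.1, 0, 0, 1], [0, -3.3, 0, 0, 1]]}}

```text
t: 6.45
eef_pos: [0.528, -0.0976, 0.0292]
ee_rot: [2.634, 1.571, -0.579]
force: [-0.3, -3.7, 3.6]
width: 0.0007
```

Run:
```python
from h import *
s=get_state(); print(s["t"],s["eef_pos"],tojig(s["eef_pos"]),s["force"],s["width"])
f=grab_frame("scene"); save(f,"s5.png",(160,205,360,325),4)
```

```text
6.45 [ 0.52801797 -0.09763151  0.02922237] [ -62.60765756 -111.27725469] [-0.25408422 -3.71180706  3.63324604] 0.0007472412066745409
```

View pics/s5.png

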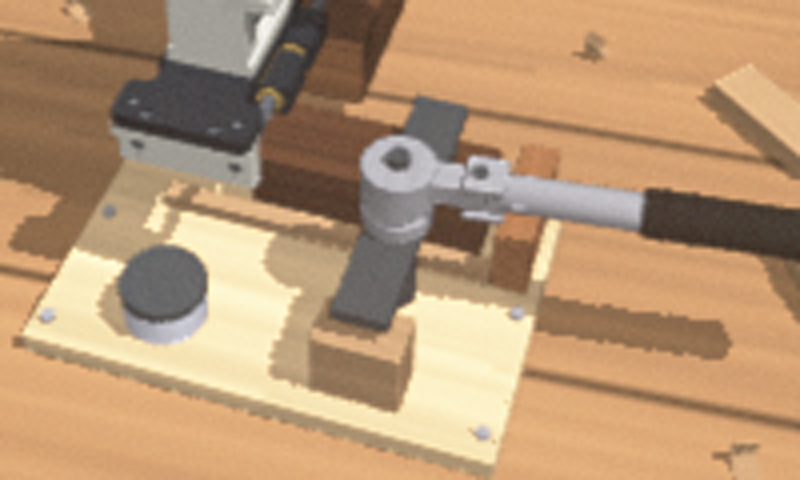

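Emit:
{"method": "step_arm", "body": {"deltas": [[0, -0.15, 0, 0, 1], [0, -0.3, 0, 0, 1], [0, -0.4, 0, 0, 1], [0, -0.5, 0, 0, 1], [0, -0.6, 0, 0, 1], [0, -0.7, 0, 0, 1], [0, -0.75, 0, 0, 1], [0, -0.8, 0, 0, 1], [0, -0.85, 0, 0, 1], [0, -0.9, 0, 0, 1]]}}

```text
t: 7.33
eef_pos: [0.5286, -0.0888, 0.0291]
ee_rot: [-0.226, 1.571, 2.845]
force: [-0.8, -2.3, 0.7]
width: 0.0005
```

Emit:
{"method": "step_arm", "body": {"deltas": [[0, -0.05, 0, 0, 1], [0, -0.1, 0, 0, 1], [0, -0.14, 0, 0, 1], [0, -0.18, 0, 0, 1], [0, -0.22, 0, 0, 1], [0, -0.22, 0, 0, 1], [0, -0.22, 0, 0, 1], [0, -0.22, 0, 0, 1], [0, -0.22, 0, 0, 1], [0, -0.22, 0, 0, 1]]}}

```text
t: 8.17
eef_pos: [0.5283, -0.088, 0.0291]
ee_rot: [0.95, 1.569, -2.262]
force: [0.5, -10.9, 1.2]
width: 0.0003
```

Run:
```python
from h import *
s=get_state(); print(s["t"],s["eef_pos"],tojig(s["eef_pos"]),s["force"],s["width"])
f=grab_frame("scene"); save(f,"s6.png",(220,220,320,290),7)
```

```text
8.1667 [ 0.52825099 -0.08798297  0.02911006] [ -63.11752783 -101.63937779] [  0.53515255 -10.87996587   1.24587753] 0.0002679974499533818
```

View pics/s6.png

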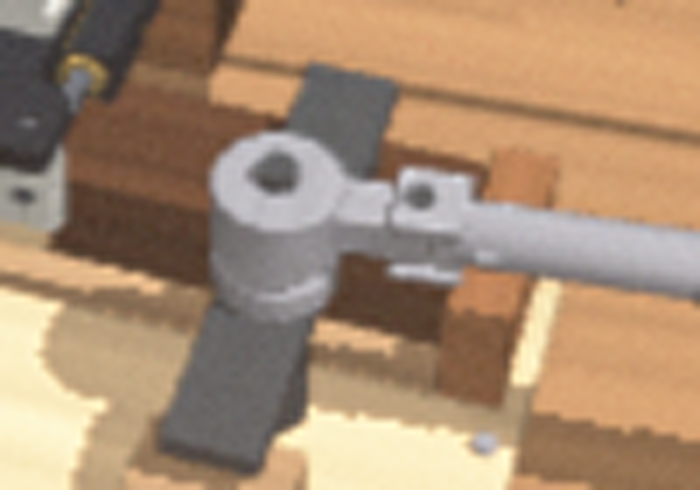

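Emit:
{"method": "step_arm", "body": {"deltas": [[0, 0.4, 0, 0, 1], [0, 1.2, 0, 0, 1], [-1, 2, 0, 0, 1], [-5, 2.2, 0, 0, 1], [-9, 2.2, 0, 0, 1], [-13, 2.2, 0, 0, 1], [-16, 2.2, 0, 0, 0.8], [-18, 0, 0, 0, 0.5], [-18, -4, 0, 0, 0.4], [-18, -8, 0, 0, 0.4]]}}

```text
t: 9.05
eef_pos: [0.5352, -0.0066, 0.2121]
ee_rot: [-2.677, 1.566, 0.391]
force: [0.9, -0.1, -1.8]
width: 0.0215
```

Run:
```python
from h import *
s=get_state(); print(s["t"],s["eef_pos"],tojig(s["eef_pos"]),s["force"],s["width"],s["q"])
f=grab_frame("top"); 
s=get_state(); print(rot(s).round(3).tolist())
a=np.radians(2.7); delta(s,[.592,.188,.21],[np.cos(a),np.sin(a)])
```

```text
9.05 [ 0.53516676 -0.00662029  0.21205885] [-62.4809832  -19.98579429] [ 0.91544613 -0.07808507 -1.82047355] 0.021525138232892076 [ 3.54008238e-01  1.29397918e-01 -3.06732126e-01 -1.97404267e-04
 -1.12984015e+00 -4.27535991e-01]
[[0.004, -0.07, -0.998], [0.003, -0.998, 0.07], [-1.0, -0.003, -0.004]]
delta cm [  0.19 -19.24  -4.29] roll -6.734583748779187
```

Emit:
{"method": "step_arm", "body": {"deltas": [[0, -3.5, -0.8, -1, 0.4], [0, -7.5, -1.7, -3, 0.4], [0, -11.5, -2.6, -5, 0.4], [0, -15, -3.4, -6, 0.4], [0, -18, -4, -6.7, 0.4], [0, -19.2, -4.3, -6.7, 0.4], [0, -19.2, -4.3, -6.7, 0.4], [0, -19.2, -4.3, -6.7, 0.4], [0, -19.2, -4.3, -6.7, 0.4], [0, -19.2, -4.3, -6.7, 0.4]]}}

```text
t: 9.93
eef_pos: [0.5907, 0.1802, 0.2096]
ee_rot: [-2.139, 1.571, 1.048]
force: [0.4, 0.2, -0.2]
width: 0.052
```

Run:
```python
from h import *
s=get_state(); print(s["t"],s["eef_pos"],s["force"],s["width"],s["q"])
f=grab_frame("wrist"); save(f,"w7.png",s=1.5)
T=np.eye(4); T[:3,:3]=rot(s); T[:3,3]=s["eef_pos"]; W=cloud(f,T@np.array(f["hand_eye"])); np.save("w7.npy",W)
m=(abs(W[...,2]-.119)<.012)&(abs(W[...,0]-.6)<.06)&(W[...,1]>.0)&(W[...,1]<.26)
m[180:]=0
Q=W[m]; print(len(Q),Q.min(0),Q.max(0))
for y in np.arange(.02,.25,.02):
    k=Q[abs(Q[:,1]-y)<.006]; 
    if len(k): print(round(y,2),len(k),k[:,0].min().round(4),k[:,0].max().round(4),k[:,2].max().round(3))
print(rot(s).round(3).tolist())
```

```text
9.9333 [0.59068993 0.18022485 0.20956168] [ 0.4493978   0.18260625 -0.15793405] 0.05201861522368607 [ 6.11883038e-01  2.69947137e-01 -1.32541521e-01 -7.89219462e-05
 -1.16815180e+00 -5.66968244e-01]
5550 [0.57942727 0.04534838 0.10899354] [0.60931957 0.17145958 0.12517231]
0.04 13 0.5859 0.598 0.123
0.06 721 0.5851 0.6091 0.124
0.08 523 0.586 0.6067 0.123
0.1 496 0.5849 0.6061 0.122
0.12 466 0.584 0.6045 0.122
0.14 538 0.5804 0.6061 0.125
0.16 521 0.5794 0.6062 0.125
[[0.0, 0.045, -0.999], [0.0, -0.999, -0.045], [-1.0, -0.0, -0.0]]
```

View pics/w7.png

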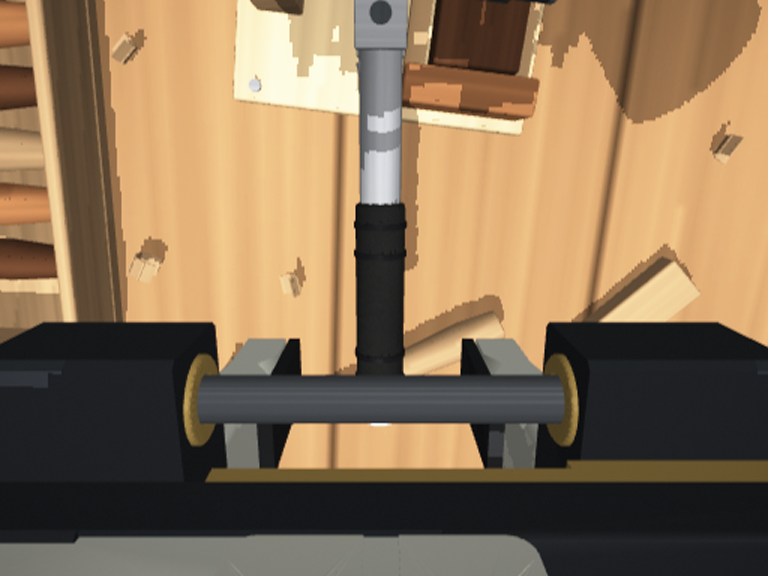

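Run:
```python
from h import *
W=np.load("w7.npy"); tz=.2096
for u in (165,172,190,198,310,315,325,340): print(u,[(v,round(float(W[v,u,0]-.5907)*1000),round(float(W[v,u,1]-.1802)*1000),round(float(W[v,u,2]-tz)*1000)) for v in range(220,320,8)])
```

```text
165 [(220, 101, 69, -211), (228, 42, -9, 16), (236, 40, -10, 26), (244, 38, -10, 36), (252, 24, -31, 89), (260, 23, -30, 91), (268, 23, -29, 92), (276, 23, -27, 92), (284, 31, -7, 62), (292, 31, -4, 62), (300, 31, -1, 62), (308, 31, 1, 63), (316, 21, -22, 101)]
172 [(220, 93, 68, -211), (228, 39, -10, 17), (236, 37, -10, 27), (244, 35, -10, 35), (252, 23, -31, 87), (260, 22, -30, 91), (268, 22, -28, 91), (276, 22, -27, 92), (284, 31, -2, 54), (292, 31, 1, 53), (300, 31, 4, 55), (308, 31, 7, 55), (316, 19, -23, 102)]
190 [(220, 72, 67, -211), (228, 31, -9, 13), (236, 30, -8, 22), (244, 28, -9, 32), (252, 18, -32, 89), (260, 17, -31, 91), (268, 18, -28, 90), (276, 17, -27, 92), (284, 27, 6, 38), (292, 27, 9, 39), (300, 72, 173, -212), (308, 72, 184, -211), (316, 15, -23, 102)]
198 [(220, 62, 67, -210), (228, 28, -9, 13), (236, 28, -5, 13), (244, 27, -1, 14), (252, 16, -32, 90), (260, 16, -31, 91), (268, 15, -29, 91), (276, 15, -27, 92), (284, 62, 150, -212), (292, 62, 161, -211), (300, 62, 172, -212), (308, 62, 183, -211), (316, 14, -22, 101)]
310 [(220, -63, 53, -187), (228, -26, -11,
[... 221 characters left out ...]
 (316, -10, -24, 102)]
315 [(220, -69, 53, -187), (228, -28, -12, 13), (236, -26, -11, 22), (244, -25, -10, 28), (252, -13, -33, 88), (260, -13, -32, 91), (268, -12, -30, 92), (276, -13, -28, 91), (284, -26, 6, 34), (292, -82, 154, -211), (300, -83, 166, -212), (308, -84, 176, -211), (316, -11, -24, 101)]
325 [(220, -79, 52, -186), (228, -32, -13, 17), (236, -30, -13, 26), (244, -30, -10, 28), (252, -15, -33, 89), (260, -15, -32, 91), (268, -15, -30, 92), (276, -15, -28, 92), (284, -25, -4, 53), (292, -25, -2, 54), (300, -26, 1, 54), (308, -26, 5, 54), (316, -13, -24, 102)]Traceback (most recent call last):
  File "<stdin>", line 3, in <module>
ValueError: cannot convert float NaN to integer
```

Emit:
{"method": "step_arm", "body": {"deltas": [[3, -0.4, 0, 0, 0.4], [6, -0.7, 0, 0, 0.4], [8.5, -0.7, 0, 0, 0.4], [10.5, -0.7, 0, 0, 0.4], [11.8, -0.7, 0, 0, 0.4], [12.5, -0.7, 0, 0, 0.4], [12.5, -0.7, 0, 0, 0.4], [12.5, -0.7, 0, 0, 0.4], [12.5, -0.7, 0, 0, 0.4], [12.5, -0.7, 0, 0, 0.4]]}}

```text
t: 10.82
eef_pos: [0.5913, 0.1888, 0.0856]
ee_rot: [-2.66, 1.569, 0.528]
force: [-0.0, 0.1, -0.7]
width: 0.0527
```

```bash
cat >> h.py <<'E'
ST=np.array([.5993,.0085]); A0=np.radians(92.6)
def st():
    s=get_state(); p=s["eef_pos"]; d=p[:2]-ST; r=np.hypot(*d)
    M=rot(s); z=M[:,2]; 
    j=np.degrees(np.arctan2(z[1],z[0])); j=(j+90)%180-90
    # handle axis is 13mm+gap behind trailing pad: pad face offset = width/2
    off=s["width"]/2-.013; ang=np.arctan2(d[1],d[0])+np.arcsin(off/r)
    tq=np.array([d[1],-d[0]])/r
    print("t",round(s["t"],2),"pos",p.round(4),"r",round(r,4),"contact turn cw rad",round(A0-ang,3),"mm",round((A0-ang)*180,1),"jaw",round(j,1),"F",s["force"].round(2),"Ftang",round(float(s["force"][:2]@tq),2),"w",round(s["width"],4))
    return s
def wp(s,ths,z=None):
    """tool poses for contact turns ths (rad cw): deltas from current state"""
    M=rot(s); off=s["width"]/2-.013
    v=M[:,2]; j0=np.arctan2(v[1],v[0])
    for th in ths:
        a=A0-th; u=np.array([np.cos(a),np.sin(a)]); t=np.array([u[1],-u[0]])
        p=ST+.18*u+off*t; d=M.T@np.array([*(p-s["eef_pos"][:2]),0])*100
        ja=a-np.pi/2; roll=-np.degrees(ja-j0); roll=(roll+90)%180-90
        print(th,d.round(2),round(roll,1))
E
python3 - <<'E'
from h import *
s=st()
wp(s,[0,.05,.1,.15,.2,.25])
f=grab_frame("wrist"); save(f,"w8.png",s=1.2)
f=grab_frame("scene"); save(f,"s8.png",(220,160,420,290),4)
E
```

```text
t 10.82 pos [0.5913 0.1888 0.0856] r 0.1805 contact turn cw rad -0.073 mm -13.1 jaw 2.6 F [-0.01  0.08 -0.75] Ftang -0.01 w 0.0527
0 [ 0.    0.05 -1.32] 0.0
0.05 [ 0.    0.14 -2.21] 2.9
0.1 [ 0.01  0.27 -3.11] 5.8
0.15 [ 0.01  0.45 -3.99] 8.6
0.2 [ 0.01  0.67 -4.86] 11.5
0.25 [ 0.01  0.94 -5.73] 14.4
```

View pics/s8.png

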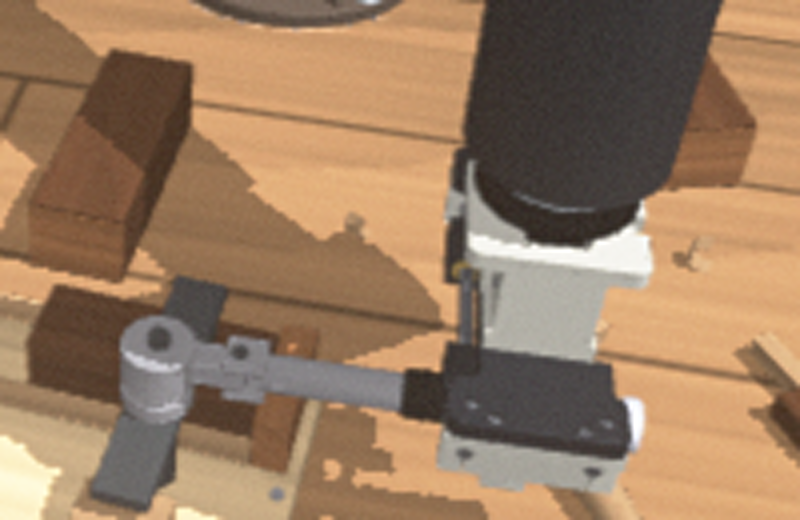

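View pics/w8.png

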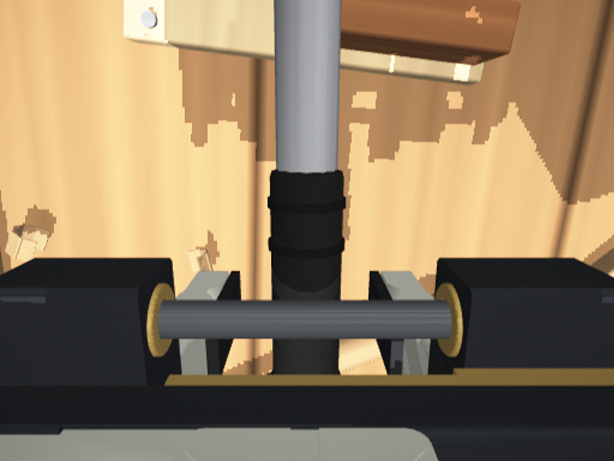

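Emit:
{"method": "step_arm", "body": {"deltas": [[0, 0.02, -0.7, 0, 0.4], [0, 0.05, -1.2, 0, 0.4], [0, 0.08, -1.5, 1, 0.4], [0, 0.12, -1.9, 2, 0.4], [0, 0.14, -2.2, 3, 0.4], [0, 0.2, -2.6, 4, 0.4], [0, 0.25, -3.0, 5, 0.4], [0, 0.3, -3.3, 6.5, 0.4], [0, 0.37, -3.6, 7.5, 0.4], [0, 0.45, -4.0, 8.6, 0.4]]}}

```text
t: 11.75
eef_pos: [0.6309, 0.1858, 0.0841]
ee_rot: [0.254, 1.571, -2.994]
force: [-2.9, 1.1, 0.4]
width: 0.0526
```

Run:
```python
from h import *
s=st()
wp(s,[.15,.2,.22,.24,.26])
```

```text
t 11.75 pos [0.6309 0.1858 0.0841] r 0.1801 contact turn cw rad 0.148 mm 26.6 jaw -6.1 F [-2.89  1.11  0.41] Ftang -3.04 w 0.0526
0.15 [-0.   -0.03 -0.04] -0.1
0.2 [-0.    0.05 -0.94] 2.8
0.22 [-0.   0.1 -1.3] 3.9
0.24 [-0.    0.16 -1.65] 5.1
0.26 [-0.    0.22 -2.01] 6.2
```

Emit:
{"method": "step_arm", "body": {"deltas": [[0, 0, -0.15, 0.4, 0.4], [0, 0.01, -0.3, 0.8, 0.4], [0, 0.02, -0.45, 1.3, 0.4], [0, 0.03, -0.6, 1.7, 0.4], [0, 0.04, -0.75, 2.2, 0.4], [0, 0.05, -0.9, 2.7, 0.4], [0, 0.07, -1.05, 3.1, 0.4], [0, 0.09, -1.2, 3.6, 0.4], [0, 0.1, -1.3, 3.9, 0.4], [0, 0.1, -1.3, 3.9, 0.4]]}}

```text
t: 12.58
eef_pos: [0.6437, 0.1833, 0.0841]
ee_rot: [1.373, 1.57, -1.941]
force: [-3.2, -1.4, -0.2]
width: 0.0528
```

Run:
```python
from h import *
s=st()
wp(s,[.22,.255,.29,.325,.36])
```

```text
t 12.58 pos [0.6437 0.1833 0.0841] r 0.1803 contact turn cw rad 0.22 mm 39.6 jaw -9.9 F [-3.24 -1.4  -0.16] Ftang -2.79 w 0.0528
0.22 [-0.   -0.02  0.  ] 0.1
0.255 [-0.    0.04 -0.63] 2.1
0.29 [-0.    0.12 -1.25] 4.1
0.325 [-0.    0.23 -1.88] 6.1
0.36 [-0.    0.35 -2.5 ] 8.1
```

Emit:
{"method": "step_arm", "body": {"deltas": [[0, 0, -0.08, 0.3, 0.4], [0, 0, -0.16, 0.6, 0.4], [0, 0.01, -0.24, 0.9, 0.4], [0, 0.01, -0.32, 1.2, 0.4], [0, 0.02, -0.4, 1.4, 0.4], [0, 0.02, -0.48, 1.6, 0.4], [0, 0.03, -0.56, 1.8, 0.4], [0, 0.03, -0.63, 2, 0.4], [0, 0.03, -0.63, 2, 0.4], [0, 0.03, -0.63, 2, 0.4]]}}

```text
t: 13.42
eef_pos: [0.6499, 0.1822, 0.0842]
ee_rot: [-2.44, 1.57, 0.495]
force: [-2.3, -1.9, -0.1]
width: 0.0522
```

```bash
python3 -c "
from h import *
s=st()"
```

```text
t 13.42 pos [0.6499 0.1822 0.0842] r 0.181 contact turn cw rad 0.256 mm 46.2 jaw -11.9 F [-2.26 -1.86 -0.13] Ftang -1.65 w 0.0522
```

Emit:
{"method": "step_arm", "body": {"deltas": [[0, 0, -0.08, 0.3, 0.4], [0, 0, -0.16, 0.6, 0.4], [0, 0.01, -0.24, 0.9, 0.4], [0, 0.01, -0.32, 1.2, 0.4], [0, 0.02, -0.4, 1.4, 0.4], [0, 0.02, -0.48, 1.6, 0.4], [0, 0.03, -0.56, 1.8, 0.4], [0, 0.03, -0.63, 2, 0.4], [0, 0.03, -0.63, 2, 0.4], [0, 0.03, -0.63, 2, 0.4]]}}

```text
t: 14.25
eef_pos: [0.656, 0.1806, 0.0842]
ee_rot: [-2.426, 1.571, 0.474]
force: [-2.4, -1.6, 0.7]
width: 0.0528
```

```bash
python3 -c "
from h import *
s=st()"
```

```text
t 14.25 pos [0.656  0.1806 0.0842] r 0.1812 contact turn cw rad 0.29 mm 52.1 jaw -13.9 F [-2.36 -1.62  0.74] Ftang -1.74 w 0.0528
```

Emit:
{"method": "step_arm", "body": {"deltas": [[0, 0.01, -0.08, 0.3, 0.4], [0, 0.02, -0.16, 0.6, 0.4], [0, 0.03, -0.24, 0.9, 0.4], [0, 0.04, -0.32, 1.2, 0.4], [0, 0.05, -0.4, 1.4, 0.4], [0, 0.06, -0.48, 1.6, 0.4], [0, 0.07, -0.56, 1.8, 0.4], [0, 0.08, -0.63, 2, 0.4], [0, 0.08, -0.63, 2, 0.4], [0, 0.08, -0.63, 2, 0.4]]}}

```text
t: 15.08
eef_pos: [0.6616, 0.1786, 0.0841]
ee_rot: [-0.441, 1.57, 2.424]
force: [-3.6, 2.2, 0.2]
width: 0.0523
```

```bash
python3 -c "
from h import *
s=st()"
```

```text
t 15.08 pos [0.6616 0.1786 0.0841] r 0.1811 contact turn cw rad 0.324 mm 58.3 jaw -15.9 F [-3.62  2.22  0.23] Ftang -4.16 w 0.0523
```

Emit:
{"method": "step_arm", "body": {"deltas": [[0, 0.01, -0.06, 0.2, 0.4], [0, 0.02, -0.12, 0.4, 0.4], [0, 0.02, -0.18, 0.6, 0.4], [0, 0.03, -0.24, 0.8, 0.4], [0, 0.03, -0.3, 1.0, 0.4], [0, 0.04, -0.36, 1.2, 0.4], [0, 0.04, -0.4, 1.3, 0.4], [0, 0.04, -0.4, 1.3, 0.4], [0, 0.04, -0.4, 1.3, 0.4], [0, 0.04, -0.4, 1.3, 0.4]]}}

```text
t: 15.92
eef_pos: [0.6639, 0.1774, 0.0835]
ee_rot: [0.181, 1.568, 3.023]
force: [-8.2, 4.4, 1.5]
width: 0.0528
```

```bash
python3 -c "
from h import *
s=st()"
```

```text
t 15.92 pos [0.6639 0.1774 0.0835] r 0.1808 contact turn cw rad 0.337 mm 60.6 jaw -17.2 F [-8.16  4.4   1.49] Ftang -9.19 w 0.0528
```

Emit:
{"method": "step_arm", "body": {"deltas": [[0, 0.01, -0.1, 0.3, 0.4], [0, 0.02, -0.2, 0.6, 0.4], [0, 0.03, -0.3, 0.9, 0.4], [0, 0.04, -0.4, 1.2, 0.4], [0, 0.05, -0.5, 1.5, 0.4], [0, 0.06, -0.6, 1.8, 0.4], [0, 0.07, -0.7, 2.1, 0.4], [0, 0.08, -0.8, 2.4, 0.4], [0, 0.08, -0.8, 2.4, 0.4], [0, 0.08, -0.8, 2.4, 0.4]]}}

```text
t: 16.75
eef_pos: [0.6718, 0.1744, 0.0836]
ee_rot: [0.047, 1.569, 2.847]
force: [-8.6, 3.9, 0.8]
width: 0.0531
```

```bash
python3 -c "
from h import *
s=st(); f=grab_frame('scene'); save(f,'s9.png',(220,200,400,300),4.4); print(get_state()['force'])"
```

```text
t 16.75 pos [0.6718 0.1744 0.0836] r 0.1811 contact turn cw rad 0.382 mm 68.8 jaw -19.6 F [-8.6   3.94  0.85] Ftang -9.46 w 0.0531
[-8.29000182  3.06083079  2.05756513]
```

View pics/s9.png

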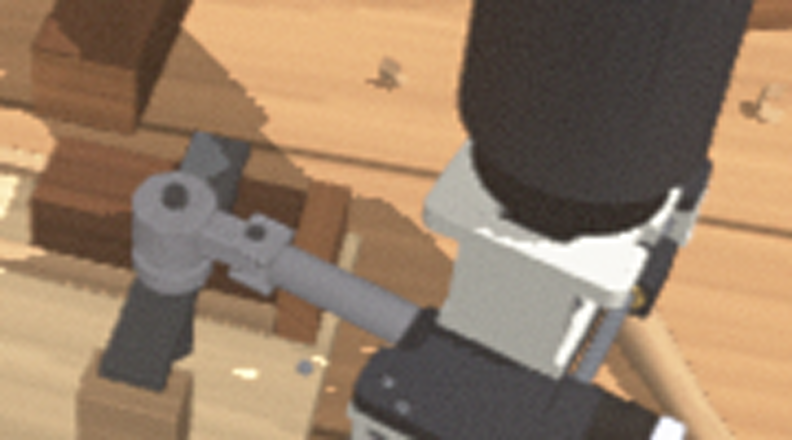

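Emit:
{"method": "step_arm", "body": {"deltas": [[0, 0.01, -0.1, 0.3, 0.4], [0, 0.02, -0.2, 0.6, 0.4], [0, 0.03, -0.3, 0.9, 0.4], [0, 0.04, -0.4, 1.2, 0.4], [0, 0.05, -0.5, 1.5, 0.4], [0, 0.06, -0.6, 1.8, 0.4], [0, 0.07, -0.7, 2.1, 0.4], [0, 0.08, -0.8, 2.4, 0.4], [0, 0.08, -0.8, 2.4, 0.4], [0, 0.08, -0.8, 2.4, 0.4]]}}

```text
t: 17.63
eef_pos: [0.6795, 0.1709, 0.0838]
ee_rot: [-0.111, 1.569, 2.647]
force: [-6.0, 4.2, 0.9]
width: 0.0527
```

```bash
python3 -c "
from h import *
s=st(); f=grab_frame('wrist'); save(f,'w10.png',(130,0,400,200),2.9)
T=np.eye(4); T[:3,:3]=rot(s); T[:3,3]=s['eef_pos']; W=cloud(f,T@np.array(f['hand_eye']))
np.save('w10.npy',W); st()"
```

```text
t 17.63 pos [0.6795 0.1709 0.0838] r 0.1812 contact turn cw rad 0.43 mm 77.4 jaw -22.0 F [-6.04  4.17  0.9 ] Ftang -7.26 w 0.0527
t 17.68 pos [0.6795 0.1709 0.0838] r 0.1812 contact turn cw rad 0.431 mm 77.5 jaw -22.0 F [-6.41  2.88  0.74] Ftang -7.02 w 0.0524
```

View pics/w10.png

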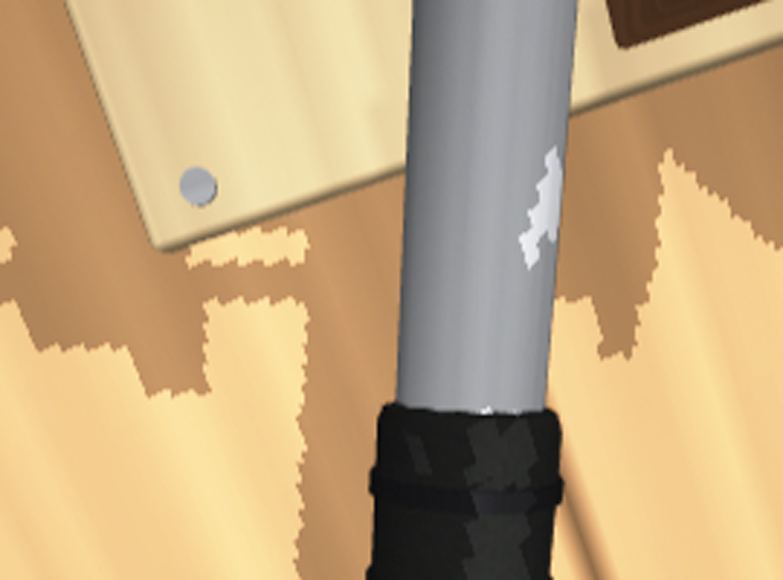

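```bash
python3 -c "
from h import *
W=np.load('w10.npy'); m=(abs(W[...,2]-.116)<.012); m[150:]=0
Q=W[m]; Q=Q[(Q[:,0]>.58)&(Q[:,0]<.72)&(Q[:,1]>.03)]
ys=[];xs=[]
for y in np.arange(Q[:,1].min()+.01,Q[:,1].max()-.012,.008):
    k=Q[abs(Q[:,1]-y)<.003]; ys.append(y); xs.append((k[:,0].min()+k[:,0].max())/2)
p=np.polyfit(ys,xs,1); print('handle angle deg',90-np.degrees(np.arctan(p[0])),ys[0],ys[-1]); print('x at y',[(round(y,3),round(float(np.polyval(p,y)),4)) for y in (.04,.05,.06)])
f=grab_frame('scene'); W=cloud(f); m=(W[...,2]>.119)&(W[...,2]<.126)&(np.hypot(W[...,0]-.599,W[...,1]-.0085)<.06); Q=W[m]; print(len(Q))
save(f,'s11.png',(235,225,325,285),8)
"
```

```text
handle angle deg 66.9783547726939 0.08681507458342332 0.11881507458342329
x at y [(0.04, 0.6091), (0.05, 0.6133), (0.06, 0.6176)]
356
```

View pics/s11.png

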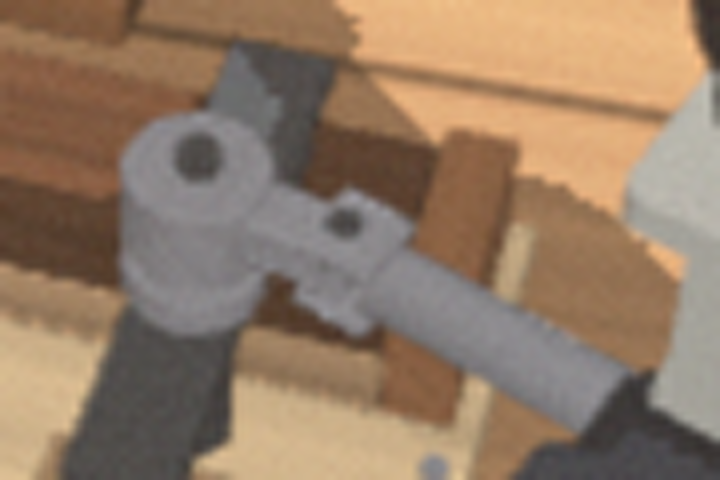

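Emit:
{"method": "step_arm", "body": {"deltas": [[0, 0, 0.1, -0.3, 0.4], [0, 0, 0.2, -0.6, 0.4], [0, 0, 0.3, -0.9, 0.4], [0, 0, 0.4, -1.2, 0.4], [0, 0.01, 0.5, -1.5, 0.4], [0, 0.01, 0.6, -1.8, 0.4], [0, 0.02, 0.7, -2.1, 0.4], [0, 0.02, 0.8, -2.4, 0.4], [0, 0.02, 0.9, -2.7, 0.4], [0, 0.03, 1.0, -3, 0.4]]}}

```text
t: 18.57
eef_pos: [0.67, 0.1751, 0.0839]
ee_rot: [-0.669, 1.569, 2.142]
force: [-7.5, 6.3, 0.8]
width: 0.0526
```

```bash
python3 -c "
from h import *
s=st()"
```

```text
t 18.57 pos [0.67   0.1751 0.0839] r 0.181 contact turn cw rad 0.373 mm 67.1 jaw -18.9 F [-7.49  6.34  0.75] Ftang -9.37 w 0.0526
```

Emit:
{"method": "step_arm", "body": {"deltas": [[0, 0, 0.1, -0.3, 0.4], [0, 0, 0.2, -0.6, 0.4], [0, 0, 0.3, -0.9, 0.4], [0, 0, 0.4, -1.2, 0.4], [0, 0.01, 0.5, -1.5, 0.4], [0, 0.01, 0.6, -1.7, 0.4], [0, 0.02, 0.65, -1.9, 0.4], [0, 0.02, 0.7, -2.1, 0.4], [0, 0.02, 0.75, -2.3, 0.4], [0, 0.02, 0.8, -2.4, 0.4]]}}

```text
t: 19.4
eef_pos: [0.6632, 0.1778, 0.0843]
ee_rot: [-1.65, 1.569, 1.203]
force: [-5.1, 5.9, 0.6]
width: 0.0525
```

```bash
python3 -c "
from h import *
s=st()"
```

```text
t 19.4 pos [0.6632 0.1778 0.0843] r 0.1809 contact turn cw rad 0.333 mm 59.9 jaw -16.5 F [-5.11  5.85  0.6 ] Ftang -6.85 w 0.0525
```

Force is dropping below the preload at the straight position (turn ~0.333). I'm backing off the last few mm to break contact.

Emit:
{"method": "step_arm", "body": {"deltas": [[0, 0, 0.05, -0.2, 0.4], [0, 0, 0.1, -0.4, 0.4], [0, 0, 0.15, -0.5, 0.4], [0, 0, 0.2, -0.6, 0.4], [0, 0, 0.3, -0.7, 0.4], [0, 0, 0.4, -0.8, 0.4], [0, 0, 0.6, -1, 0.4], [0, 0, 0.8, -1, 0.4], [0, 0, 1.0, -1, 0.4], [0, 0, 1.1, -1, 0.4]]}}

```text
t: 20.23
eef_pos: [0.6524, 0.1792, 0.0842]
ee_rot: [3.0, 1.571, -0.413]
force: [0.0, 0.6, 0.0]
width: 0.0526
```

```bash
python3 -c "
from h import *
s=st(); f=grab_frame('wrist'); save(f,'w12.png',(0,0,512,384),1.3)
T=np.eye(4); T[:3,:3]=rot(s); T[:3,3]=s['eef_pos']; W=cloud(f,T@np.array(f['hand_eye']))
m=(abs(W[...,2]-.116)<.012); m[150:]=0
Q=W[m]; Q=Q[(Q[:,0]>.58)&(Q[:,0]<.72)&(Q[:,1]>.03)]
ys=[];xs=[]
for y in np.arange(Q[:,1].min()+.01,Q[:,1].max()-.012,.008):
    k=Q[abs(Q[:,1]-y)<.003]; ys.append(y); xs.append((k[:,0].min()+k[:,0].max())/2)
p=np.polyfit(ys,xs,1); print('handle angle',90-np.degrees(np.arctan(p[0])))
st()"
```

```text
t 20.23 pos [0.6524 0.1792 0.0842] r 0.1788 contact turn cw rad 0.273 mm 49.1 jaw -15.6 F [0.01 0.59 0.  ] Ftang -0.17 w 0.0526
handle angle 74.46465692605085
t 20.28 pos [0.6523 0.1793 0.0842] r 0.1789 contact turn cw rad 0.272 mm 48.9 jaw -15.6 F [ 0.8   0.13 -1.17] Ftang 0.73 w 0.0527
```

View pics/w12.png

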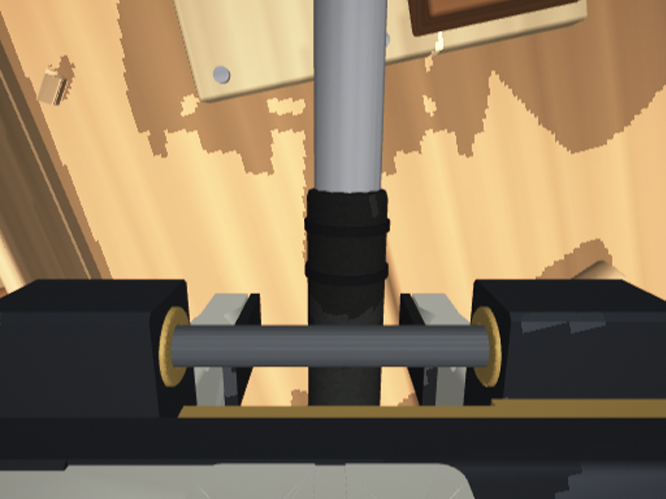

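Emit:
{"method": "step_arm", "body": {"deltas": [[-1, 0, 0, 0, 0.4], [-3, 0, 0, 0, 0.4], [-6, 0, 0, 0, 0.4], [-10, 0, 0, 0, 0.4], [-14, 0, 0, 0, 0.4], [-15, 0, 0, 0, 0.4], [-15, -2, 0, 0, 0.4], [-15, -6, 4, 0, 0.4], [-15, -9, 8, 0, 0.4], [-15, -10, 10, 0, 0.4]]}}

```text
t: 21.12
eef_pos: [0.5852, 0.3008, 0.2345]
ee_rot: [-2.509, 1.57, 0.359]
force: [0.6, 0.7, -1.0]
width: 0.0526
```

Run:
```python
from h import *
s=get_state(); print(s["t"],s["eef_pos"],s["force"])
for c in ("scene","top"):
    f=grab_frame(c); save(f,c+"13.png",(160,215,400,335) if c=="scene" else (140,95,310,185),3.2 if c=="scene" else 4); W=cloud(f)
    J=tojig(W)
    Q=W[(W[...,2]>.104)&(W[...,2]<.13)&(W[...,1]>-.03)&(W[...,0]>.55)&(W[...,0]<.74)&(W[...,1]<.3)]
    Q=Q[np.hypot(*(Q[:,:2]-ST).T)<.26]
    r=np.hypot(*(Q[:,:2]-ST).T); a=np.degrees(np.arctan2(*(Q[:,:2]-ST).T[::-1]))
    for lo,hi in ((.03,.05),(.05,.075),(.09,.12),(.14,.18),(.18,.22)):
        k=(r>lo)&(r<hi); print(c,lo,k.sum(),"bearing",round(np.median(a[k]),1))
    m=(W[...,2]>.055)&(W[...,2]<.066)&(abs(J[...,0]+60)<24)&(J[...,1]<-17)&(J[...,1]>-140); print("blank rear yj",np.percentile(J[m][:,1],[0,1,3]).round(1),W[m][:,2].mean().round(4))
    m=(abs(J[...,0]+60)<20)&(abs(J[...,1])<14)&(W[...,2]>.075)&(W[...,2]<.1); print("strap z",np.median(W[m][:,2]))
```

```text
21.1167 [0.58524753 0.30079823 0.23447431] [ 0.59740869  0.6880223  -0.98795158]
scene 0.03 119 bearing 64.5
scene 0.05 135 bearing 68.5
scene 0.09 154 bearing 70.4
scene 0.14 283 bearing 71.0
scene 0.18 300 bearing 71.7
blank rear yj [-90.7 -90.3 -89.2] 0.0614
strap z 0.07848209436658432
top 0.03 54 bearing 75.0
top 0.05 56 bearing 73.5
top 0.09 60 bearing 74.4
top 0.14 102 bearing 74.9
top 0.18 102 bearing 74.6
blank rear yj [-92.1 -91.3 -90. ] 0.0608
strap z 0.07746362473256108
```

View pics/scene13.png

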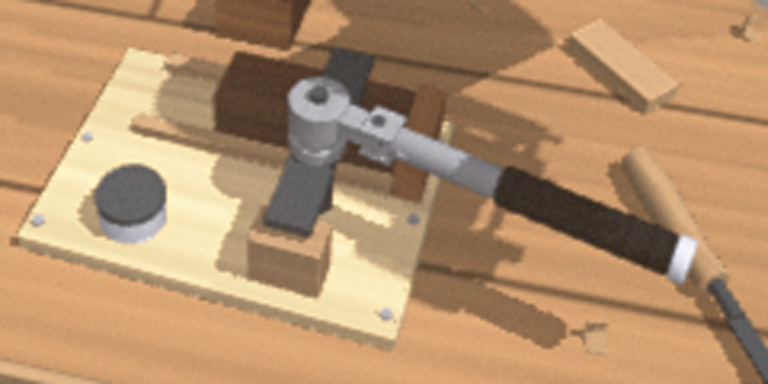

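View pics/top13.png

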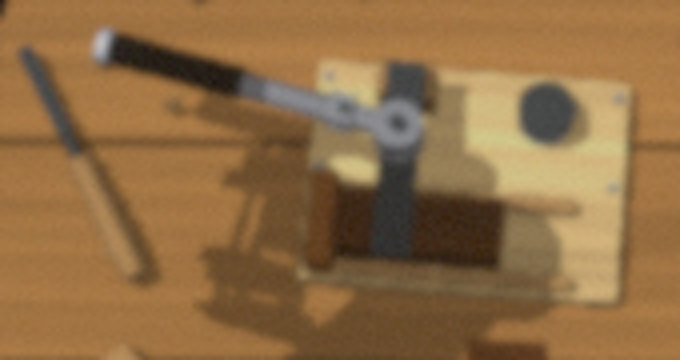

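```bash
python3 -c "
from h import *
s=get_state(); print(s['t'],s['force'],abs(s['qd']).max()); print(job_done())"
```

```text
21.2167 [-0.65244819 -0.66477632  1.13260113] 0.07031107884724527
the job is handed in; nothing more can be done
None
```

The blank is clamped and the job was handed in at about 21 s. The interface gives no verdict, so what follows is my own measurements.

- **Which blank:** I took the dark block in the channel (scene image about 247, 247). It is the smallest of the three look-alikes; the other two lie loose on the bench.
- **Blank:** I pushed it slowly up to the stop, where the force rose to about 11 N. Its rear end then measured jig y ≈ -90 to -91 mm, where home is -90.
- **Nut:** I turned the wrench clockwise with one finger. The nut ran down at 2–4 N and came up solid after about 0.33 rad.
- **Hinge:** It broke over at about 9.5 N, and I stopped about 17 mm past that point. The force had fallen to about 7 N and the hinge angle was about 0.11–0.13 rad, within the 0.07–0.24 allowed.
- **Easing back:** The handle followed the finger back until the contact force was zero, and I then lifted clear. In the last top view, all parts of the wrench line up within 1.5° at about 74.5°. That is 0.32 rad clockwise of the start, so the nut kept its turn. No other tool was moved.

**Disagreements and a failed try:**
- **First push failed:** It slid over the top of the blank, pressing down with 6–8 N, without moving it. The fingertips measured about 8–10 mm behind the TCP, not 17 mm ahead as stated, so I lowered the gripper and pushed again.
- **Last scene-camera check:** It gave wrench bearings from 64.5° to 71.7°. I put this spread down to its slanting view, which sees mainly one side of the bar, and trusted the top view.

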